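Complete the valve kit and set the canister cap

TASK

Finish this valve kit: first sort the two loose kit parts, the stepped steel nozzle nut and the flat valve disc, into the open trays that already hold one of their own kind. Then screw the knurled cap of the canister clockwise until it bottoms out, back it off a quarter turn so that its seal does not stick, and finish still gripping the cap there, so that a colleague can fit the lock wire. Leave everything else on the bench where it is.

Things in the scene. Friction and masses are not known exactly. Their poses are not given: they have to be found in the camera images.
- nut: loose steel nozzle nut: an upright open-ended sleeve, stepped (lower half thicker, with flats), 27 mm across and 26 mm tall, about 45 g. Origin: centre of its underside; z up along its axis. Its wall is round enough to be gripped across in any direction.
- disc: loose flat steel valve disc, 27 mm across and 10 mm thick, about 28 g, lying flat. Origin: centre of its underside; z up.
- tray_nuts: plain grey open tray fixed to the bench, 100 x 130 x 28 mm (its x, y, z), walls and floor 4 mm thick, with a second nozzle nut (28 mm across, 26 mm tall) fixed in it at y = -42 mm. Origin: centre of its underside; z up. The two trays look the same but for the part in them, and may stand in either place.
- tray_nuts_free (a point): free spot on the inner floor (4 mm above the bench) of the tray with the nut: tray x = 0, y = +22 mm; axes as the tray's.
- tray_discs: plain grey open tray fixed to the bench, the same as the other (100 x 130 x 28 mm), with a second valve disc (27 mm across, 10 mm thick) fixed in it at y = -42 mm. Origin: centre of its underside; z up.
- tray_discs_free (a point): free spot on the inner floor (4 mm above the bench) of the tray with the disc: tray x = 0, y = +22 mm; axes as the tray's.
- canister: upright steel canister bolted to the bench: a round foot 76 mm across and 9 mm high, a barrel 39 mm across (a 43 mm collar at 34 to 38 mm height), and on top the knurled steel cap, 46 mm across and 34 mm tall, whose lower edge is 52 mm above the bench when screwed home (top 86 mm). Origin: centre of the underside of the foot; z up. A small brass bar on the foot points along its x.
- cap_grip (a point): point on the cap's axis at the height to grip it, 19 mm above its lower edge and 15 mm below its top face. A small brass bar on the cap's top points along this point's x, which turns with the cap.
- cap (a joint): how far the cap is unscrewed from its stop, rad, right-hand thread: 0 = bottomed out (cap bar and foot bar point the same way), growing as it turns anticlockwise seen from above. It starts 1.9 to 2.9 rad unscrewed, already on the thread, cannot pass 0 or 3.6, and rises 0.7 mm per rad. Turning it takes about 0.1 N m; it stays where it is left.
- bush: bystander: plain steel bush, a smooth straight tube 22 mm across and 34 mm tall, narrower and taller than the nut; it stands between the nut and the disc. Leave it alone. Origin: centre of its underside.
- jar: bystander: small brown jar with a black lid, 46 mm across, 71 mm tall. Origin: centre of its underside.
- cylinder: bystander: black cylinder, 44 mm across, 91 mm tall. Origin: centre of its underside.
Not all that is in view belongs to the job. There is more than one size of the disc; the one meant has the size given above.

How it is judged:
By the outcome, as a careful person would: the job done as asked, in the order asked, and still so for the second after the job is handed in, while the arm keeps its last pose, push and grip.
It also fails if it takes over 72 s, if anything falls off the work surface, if the arm or the gripper's body presses on something with over 40 N, if the wrist force passes 120 N, or if a joint passes its speed limit or range.

ROBOT

A 6-joint arm with a two-finger parallel gripper is mounted at the origin on a cart in front of the work surface, level with it; the furniture and walls round the work are solid. World frame = base frame: x ahead of the robot, y to its left, z up, the work surface at z = 0. Lengths are in m, angles in rad, forces in N, time in s.
With the tool pointing down it reaches from about 0.425 to 0.925 m from the base axis. Payload 12.5 kg.
Tool frame: the origin (TCP) lies at the very end of the fingers, on their centre line; the grasp point (between the pads) lies 19 mm behind it; y points along the fingers, x is the direction in which the jaws open and shut, and the axes are right-handed (so a half turn about y gives the same grasp; the last joint's range is limited). The gripper opens to 85 mm and grips with 20 to 120 N. Pads are 22 mm wide; open, the fingers measure 114 mm over their backs; the gripper's body (76 mm by 85 mm) begins 54 mm behind the grasp point. The pads swing forward as they close: fully open they stand 13 mm farther back than shut.
Start: joints at [-1.282, 0.491, 1.559, -0, 1.092, -0.106], TCP at [0.24, -0.577, 0.231] pointing down, gripper open.
Joint ranges: [-3.1, 3.1], [-0.84, 2.19], [0.05, 2.79], [-1.13, 4.28], [0.06, 2.93], [-2.69, 2.69]. Speed limits (rad/s): [2.22, 2.22, 2.79, 3.14, 3.14, 3.14].

INTERFACE

Orientations are given as [roll, pitch, yaw] about the fixed x, y, z axes, in that order (R = Rz(yaw) Ry(pitch) Rx(roll)).
In Python, from plant import env gives the robot as it stands.
- The arm moves only by the shell command python3 -m jog 'ROWS' [FORCE]. ROWS is JSON, a list that holds one entry, the list of rows, each a list of 7 numbers: the shift along the tool's x, y, z in cm, then the turn, a rotation vector about the tool's x, y, z in degrees, then the closure, from -1 (fully open) to 1 (shut). In form: [[[x, y, z, wx, wy, wz, hand], ...]]. A call has 1 to 20 rows; each row is the pose to reach, as a shift and turn from the pose commanded when the call began, along the tool's axes at that moment; what a row does not reach only later rows make up. A row lasts 1/10 s, in which the tool goes at most 50 mm and 8.59 degrees, less where a joint would pass 70% of its speed; a pose out of reach is approached as far as the arm can. A call with a gripper value outside its range is refused whole. The fingers move at their own pace and stop on an object; FORCE is the grip in N (left out, the last holds). Time passes only in rows, so rows that repeat a pose let the fingers close. It gives the time, the measured TCP pose, the force and the opening at its end, in the units of the state.
- env.observe(): the state, without advancing time (a new reading comes with each control period).
- env.snapshot(name): name is "scene" or "top"; returns a dict with "frame" (400x640x3 uint8, red, green, blue), "z_map" (400x640 float32, m along the optical axis (not along the pixel's ray), 0 where there is no reading), "vfov" (degrees; the focal length in pixels is half the picture's height over the tangent of half this angle, whatever the lens; pixels are square), "cx", "cy" (the principal point, pixels), "pose" (4x4, takes a point from camera to world coordinates). Camera axes: x right, y down, z forward; pixel columns grow to the right and rows downward; lengths in m; the calibration is good to about 2 mm. A picture is of the moment at which its call begins.
- env.close_job(): hands the job in, once; it reports no verdict.
The state is a dict: "clock": time; "joint_pos": joint angles; "joint_velocities": joint speeds; "joint_torque": joint torques, N m; "eef_pos": TCP position; "tool_rot": TCP orientation; "force": force on the tool from outside, world axes, zero at the start; "ft_torque": the same for the moment, N m; "opening": finger opening in m.
Only numpy, scipy, OpenCV 4.12 (cv2) and the standard library are available. Lean on these libraries where they do the work, as an engineer would, in place of code of your own. Each camera call takes 0.05 s, during which the arm holds its last target.

## Working session

There is one attempt and no reset: what is moved stays moved. The work goes in short steps, Python scripts to look and compute and a shell command to move; the robot and the scene stay as the last step left them, time stands still between calls to the robot, and variables do not carry over. Pictures are saved under pics/ and viewed, and the job is handed in when it is done.

```bash
ls; mkdir -p pics
python3 - <<'E'
from plant import env
import cv2,numpy as np
print(env.observe())
for n in("scene","top"):
    s=env.snapshot(n); cv2.imwrite(f"pics/{n}0.png",s["frame"][:,:,::-1]); np.savez(f"/tmp/{n}0.npz",**s)
    print(n,s["vfov"],s["cx"],s["cy"],s["pose"])
E
```

```text
pics
{'clock': 0.0, 'joint_pos': array([-1.28158927e+00,  4.91542835e-01,  1.55946965e+00, -1.17642126e-05,
        1.09169622e+00, -1.05595757e-01]), 'joint_velocities': array([-0.0006054 , -0.00061144, -0.00120619, -0.00105458,  0.0008572 ,
        0.00041585]), 'joint_torque': array([ 9.25065251e-05, -6.18448806e+01, -2.61587960e+01, -6.97314522e-05,
        4.06948253e-03, -1.66140062e-06]), 'eef_pos': array([ 0.24034488, -0.5766849 ,  0.23073117]), 'tool_rot': array([-1.57068907e+00,  1.11093363e-03, -1.17598802e+00]), 'force': array([ 0.49025875, -0.15331943,  0.02599333]), 'ft_torque': array([0.00840854, 0.03801265, 0.05526505]), 'opening': 0.08530471938247332}
scene 44.58745937306013 320.93547064127506 206.38051561336687 [[-0.85691598 -0.26017875  0.44497419  0.13586944]
 [-0.51515247  0.40265063 -0.75663096  0.90369506]
 [ 0.01769016 -0.87759871 -0.47906948  0.53568974]
 [ 0.          0.          0.          1.        ]]
top 46.91053927466753 315.5743887150764 200.4127963712652 [[ 7.66418632e-03 -9.95635055e-01  9.30166479e-02  4.69597849e-01]
 [-9.99970619e-01 -7.64438569e-03  5.69175246e-04  1.80271421e-01]
 [ 1.44364305e-04 -9.30182773e-02 -9.95664391e-01  9.79612068e-01]
 [ 0.00000000e+00  0.00000000e+00  0.00000000e+00  1.00000000e+00]]
```

View pics/scene0.png

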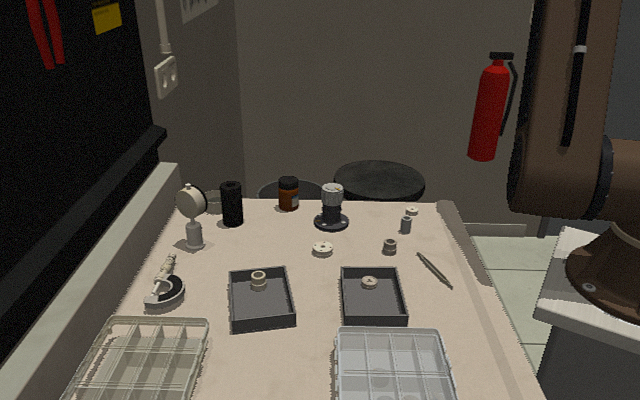

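View pics/top0.png

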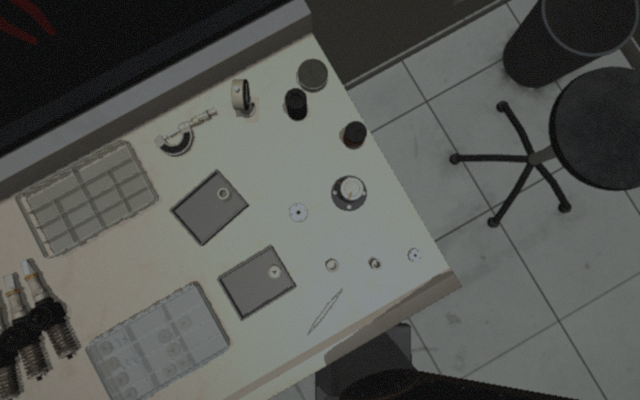

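The top view shows the nut near (331,265), the bush near (375,263), a small disc near (415,255) and a larger one near (298,212). The canister is near (349,192), the nut tray near (210,207) and the disc tray near (257,282). Next I'll rectify and measure.

```bash
cat > h.py <<'E'
import numpy as np,cv2
def load(n): return dict(np.load(n))
def cloud(s):
    H,W=s["z_map"].shape; f=H/2/np.tan(np.radians(float(s["vfov"]))/2)
    v,u=np.mgrid[:H,:W]; z=s["z_map"]
    P=np.stack([(u-s["cx"])/f*z,(v-s["cy"])/f*z,z],-1)
    T=s["pose"]; W_=P@T[:3,:3].T+T[:3,3]; W_[z==0]=np.nan
    return W_
def proj(s,p):
    H=400;f=H/2/np.tan(np.radians(float(s["vfov"]))/2);T=s["pose"]
    c=(np.asarray(p)-T[:3,3])@T[:3,:3]; return c[...,0]/c[...,2]*f+s["cx"],c[...,1]/c[...,2]*f+s["cy"]
def ortho(s,x0,x1,y0,y1,z,res):
    # image rows = +x up, cols = -y right ; plane z
    xs=np.arange(x1,x0,-res);ys=np.arange(y1,y0,-res)
    X,Y=np.meshgrid(xs,ys,indexing='ij')
    u,v=proj(s,np.stack([X,Y,np.full_like(X,z)],-1))
    return cv2.remap(s["frame"],u.astype(np.float32),v.astype(np.float32),cv2.INTER_CUBIC)
E
python3 - <<'E'
from h import *
s=load("/tmp/top0.npz");C=cloud(s)
for n,u,v in [("nut",331,265),("bush",375,263),("disc",415,255),("big",298,212),("can",349,192),("trayN",210,207),("trayD",257,282),("tab",300,250)]:
    print(n,C[v,u])
    w=C[v-12:v+13,u-12:u+13].reshape(-1,3); 
    for t in (.005,):
        m=w[:,2]>t; q=w[m]; 
        if len(q): print("  n",len(q),"mean",q.mean(0).round(4),"min",q.min(0).round(4),"max",q.max(0).round(4))
im=s["frame"][150:320,160:450]; im=cv2.resize(im,None,fx=2.75,fy=2.75,interpolation=cv2.INTER_CUBIC)
cv2.imwrite("pics/c1.png",np.clip(im[:,:,::-1]*1.6,0,255).astype(np.uint8))
s=load("/tmp/scene0.npz");im=s["frame"][170:340,200:460]; im=cv2.resize(im,None,fx=3,fy=3,interpolation=cv2.INTER_CUBIC)
cv2.imwrite("pics/c2.png",np.clip(im[:,:,::-1]*1.0,0,255).astype(np.uint8))
E
```

```text
nut [0.42475185 0.1473242  0.00116258]
  n 86 mean [0.4253 0.1469 0.0223] min [0.4061 0.1331 0.0057] max [0.4378 0.1683 0.0309]
bush [0.42961485 0.05465018 0.0006608 ]
  n 86 mean [0.4289 0.0576 0.0281] min [0.4091 0.0363 0.0053] max [0.455  0.0679 0.0376]
disc [ 0.44695082 -0.03027884 -0.00152114]
  n 140 mean [ 0.4471 -0.0271  0.0109] min [ 0.4223 -0.0519  0.0052] max [ 0.464  -0.0099  0.0152]
big [0.53591573 0.21798942 0.00192991]
  n 266 mean [0.5348 0.2175 0.0158] min [0.516  0.1985 0.0075] max [0.554  0.2364 0.0206]
can [0.56988815 0.1158276  0.08753297]
  n 621 mean [0.5725 0.1142 0.0619] min [0.5528 0.0846 0.0066] max [0.6043 0.1358 0.0931]
trayN [0.54504884 0.4050464  0.00306397]
  n 290 mean [0.5471 0.4035 0.0075] min [0.5192 0.3737 0.005 ] max [0.5706 0.4307 0.0343]
trayD [0.3883418  0.30216742 0.0026421 ]
  n 276 mean [0.3898 0.3007 0.0066] min [0.3637 0.2759 0.005 ] max [0.4143 0.3273 0.0177]
tab [0.45566202 0.21284067 0.00284715]
  n 5 mean [0.4582 0.2216 0.0058] min [0.4389 0.1961 0.0054] max [0.4768 0.2357 0.0062]
```

View pics/c1.png

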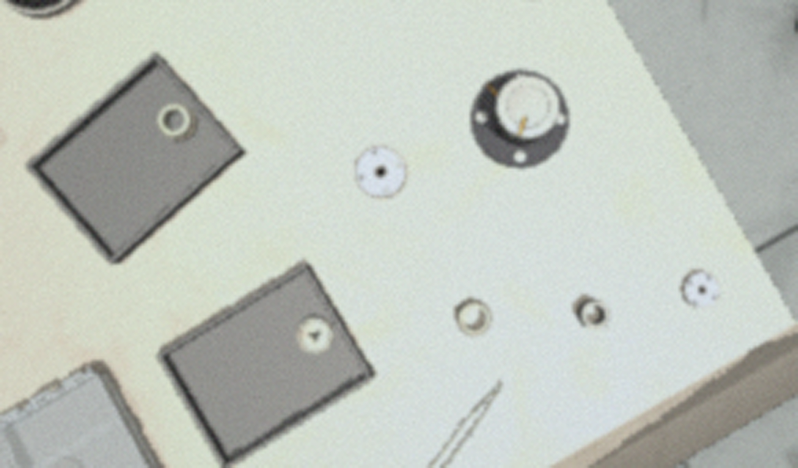

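View pics/c2.png

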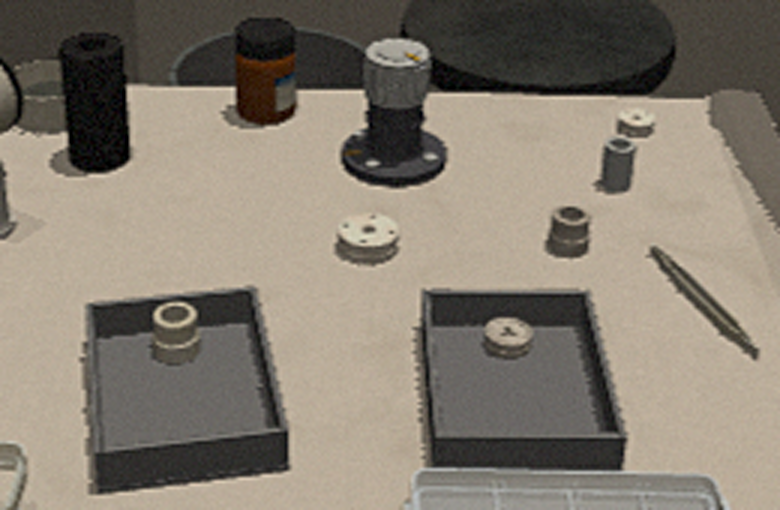

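The small disc at top (415,255), scene (635,123 in the crop), matches 27 mm. The big one at (298,212) is about 40 mm and is a decoy. The nut tray is the one on the left/back. Now precise fits on rectified images.

Run:
```python
from h import *
T=load("/tmp/top0.npz");S=load("/tmp/scene0.npz")
def tile(c,z,half,n=360):
    o=[]
    for s in (T,S):
        im=ortho(s,c[0]-half,c[0]+half,c[1]-half,c[1]+half,z,2*half/n)[:n,:n]
        im=im.astype(float);im=np.clip(im*(230/np.percentile(im,99)),0,255).astype(np.uint8)
        k=n/(2*half)
        o.append(im[:,:,::-1].copy())
        for d in np.arange(-half,half,.01):
            p=int((d+half)*k); cv2.line(o[-1],(p,0),(p,6 if abs(d)>1e-6 else 14),(0,0,255),1); cv2.line(o[-1],(0,p),(6,p),(0,0,255),1)
    return np.hstack(o)
for n,c,z,h in [("nut",(.425,.147),.026,.03),("disc",(.447,-.027),.010,.03),("cap",(.57,.115),.088,.05),("foot",(.57,.115),.009,.05),("tN",(.545,.4),.028,.1),("tD",(.389,.302),.028,.1)]:
    cv2.imwrite(f"/tmp/t_{n}.png",tile(c,z,h,380))
a=lambda n:cv2.imread(f"/tmp/t_{n}.png")
cv2.imwrite("pics/g1.png",np.vstack([a("nut"),a("disc")])[:,:760][:600*2]); 
for i,(p,q) in enumerate([("nut","disc"),("cap","foot"),("tN","tD")]):
    cv2.imwrite(f"pics/g{i+1}.png",cv2.resize(np.vstack([a(p),a(q)]),(600,600),interpolation=cv2.INTER_AREA))
```

```text
(no output)
```

View pics/g1.png

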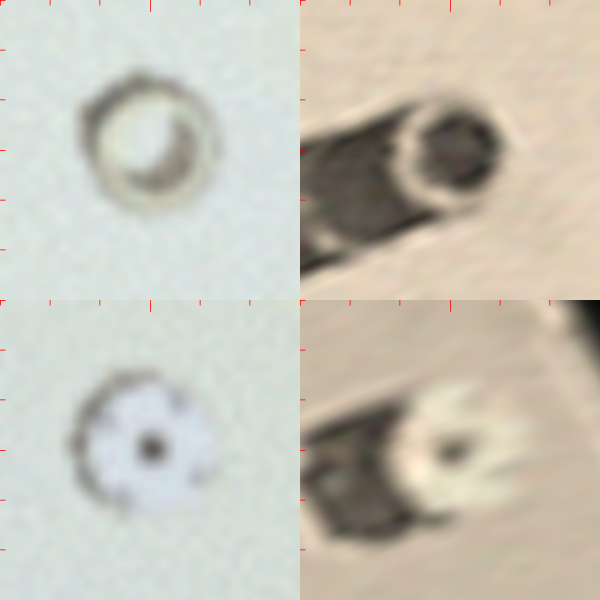

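View pics/g2.png

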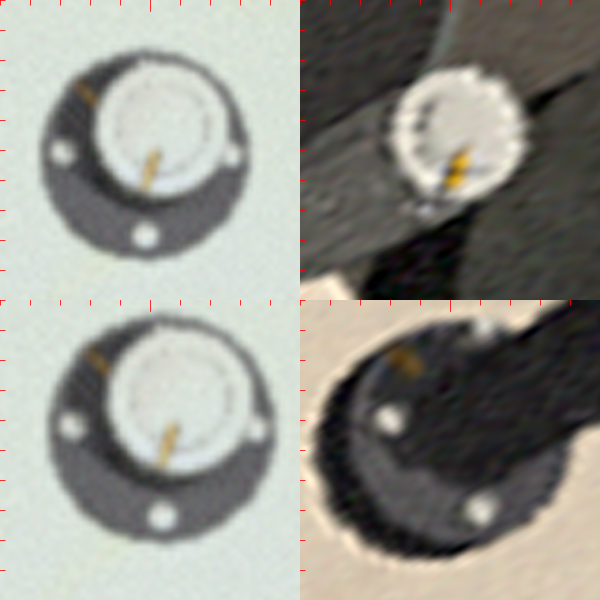

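View pics/g3.png

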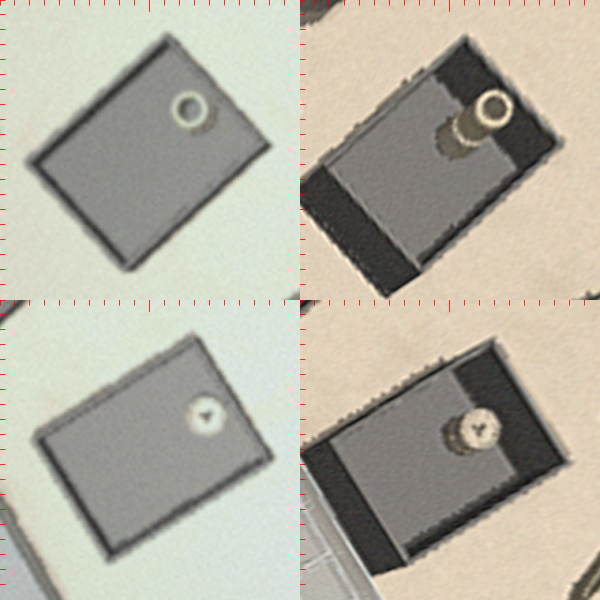

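```bash
cat >> h.py <<'E'
def delta(target,yaw_deg,o=None,base=None):
    from scipy.spatial.transform import Rotation as R
    if o is None:
        from plant import env; o=env.observe()
    r=R.from_euler('xyz',o["tool_rot"]); d=r.inv().apply(np.array(target)-o["eef_pos"])*100
    want=R.from_euler('xyz',[-np.pi/2,0,np.radians(yaw_deg)])
    w=np.degrees((r.inv()*want).as_rotvec())
    return np.round(d,2),np.round(w,1)
E
python3 - <<'E'
from h import *
C=cloud(load("/tmp/top0.npz"))
for u,v in [(590,130),(540,200),(460,285),(430,295),(400,310),(480,230),(352,135),(296,104),(343,291)]: print(u,v,C[v,u].round(3))
A=(.60,-.15,.22)
for t,y in [(A,-30),(A,41),((.4255,.1465,.12),41),((.4255,.1465,.003),41)]: print(t,delta(t,y))
E
```

```text
590 130 [ 0.777 -0.55  -0.227]
540 200 [ 0.652 -0.73  -0.884]
460 285 [ 0.386 -0.121  0.008]
430 295 [ 0.365 -0.058  0.008]
400 310 [0.334 0.005 0.01 ]
480 230 [ 0.529 -0.482 -0.88 ]
352 135 [0.687 0.109 0.071]
296 104 [0.743 0.221 0.091]
343 291 [0.371 0.122 0.001]
(0.6, -0.15, 0.22) (array([-25.56,   1.11,  49.61]), array([ -0. , -37.4,  -0.1]))
(0.6, -0.15, 0.22) (array([-25.56,   1.11,  49.61]), array([-1.000e-01, -1.084e+02, -0.000e+00]))
(0.4255, 0.1465, 0.12) (array([-59.63,  11.14,  44.91]), array([-1.000e-01, -1.084e+02, -0.000e+00]))
(0.4255, 0.1465, 0.003) (array([-59.62,  22.84,  44.9 ]), array([-1.000e-01, -1.084e+02, -0.000e+00]))
```

```bash
python3 -m jog '[[[-25.6,1.1,49.6,0,-60,0,-0.2],[-25.6,1.1,49.6,0,-60,0,-0.2],[-25.6,1.1,49.6,0,-60,0,-0.2],[-25.6,1.1,49.6,0,-60,0,-0.2],[-25.6,1.1,49.6,0,-60,0,-0.2],[-25.6,1.1,49.6,0,-60,0,-0.2],[-25.6,1.1,49.6,0,-60,0,-0.2],[-25.6,1.1,49.6,0,-60,0,-0.2],[-25.6,1.1,49.6,0,-60,0,-0.2],[-25.6,1.1,49.6,0,-60,0,-0.2],[-25.6,1.1,49.6,0,-60,0,-0.2],[-25.6,1.1,49.6,0,-60,0,-0.2]]]' 40
python3 -c "
from h import *
from plant import env
o=env.observe();print(o)
print(delta((.4255,.1465,.10),41,o),delta((.4255,.1465,.003),41,o))"
```

```text
clock: 1.3
eef_pos: [0.602, -0.1459, 0.2196]
tool_rot: [-1.57, 0.0, -0.125]
force: [0.4, -0.2, -0.3]
opening: 0.0514
{'clock': 1.3, 'joint_pos': array([-3.44544128e-01,  4.94379488e-01,  1.58685856e+00,  6.82164672e-04,
        1.06064960e+00, -2.20044025e-01]), 'joint_velocities': array([ 0.05889235,  0.03229752, -0.05015271, -0.0199457 ,  0.02993349,
        0.0646233 ]), 'joint_torque': array([ 1.60847504e+00, -6.14736772e+01, -2.63265860e+01,  1.96065428e-01,
        2.91843759e-02,  5.85051645e-01]), 'eef_pos': array([ 0.6020183, -0.1458628,  0.2196333]), 'tool_rot': array([-1.57015106e+00,  1.58057471e-04, -1.24833245e-01]), 'force': array([ 0.43861191, -0.15122715, -0.2990336 ]), 'ft_torque': array([-0.00618519,  0.01617541,  0.03082117]), 'opening': 0.05143409397715087}
(array([-21.15,  11.98,  26.8 ]), array([ -0. , -48.2,   0. ])) (array([-21.15,  21.68,  26.8 ]), array([ -0. , -48.2,   0. ]))
```

```bash
python3 -m jog '[[[-21.1,10,26.8,0,-48.2,0,-0.2],[-21.1,10,26.8,0,-48.2,0,-0.2],[-21.1,10,26.8,0,-48.2,0,-0.2],[-21.1,10,26.8,0,-48.2,0,-0.2],[-21.1,10,26.8,0,-48.2,0,-0.2],[-21.1,10,26.8,0,-48.2,0,-0.2],[-21.1,10,26.8,0,-48.2,0,-0.2],[-21.1,10,26.8,0,-48.2,0,-0.2],[-21.1,16,26.8,0,-48.2,0,-0.2],[-21.1,16,26.8,0,-48.2,0,-0.2],[-21.1,16,26.8,0,-48.2,0,-0.2],[-21.1,16,26.8,0,-48.2,0,-0.2],[-21.1,16,26.8,0,-48.2,0,-0.2],[-21.1,16,26.8,0,-48.2,0,-0.2]]]'
python3 -c "
from h import *
from plant import env
o=env.observe()
print(delta((.4255,.1465,.003),41,o))
for n in('top','scene'):
  s=env.snapshot(n);np.savez('/tmp/%s1.npz'%n,**s)
s=load('/tmp/top1.npz');cv2.imwrite('pics/d1.png',cv2.resize(s['frame'][200:320,260:440,::-1],None,fx=4,fy=4))
s=load('/tmp/scene1.npz');cv2.imwrite('pics/d2.png',cv2.resize(s['frame'][160:280,300:480,::-1],None,fx=4,fy=4))
"
```

```text
clock: 2.7
eef_pos: [0.4255, 0.1428, 0.0614]
tool_rot: [-1.572, -0.002, 0.712]
force: [0.1, -0.1, 0.4]
opening: 0.0509
(array([0.23, 5.84, 0.29]), array([ 0.1, -0.2,  0.1]))
```

View pics/d2.png

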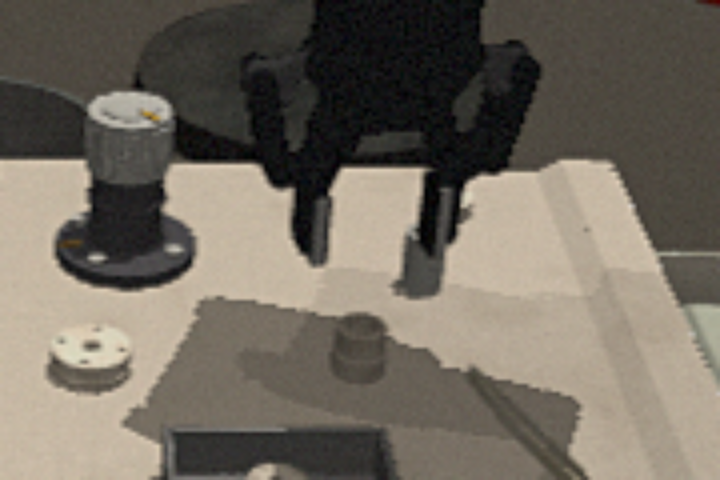

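The gripper stands over the nut (nut at scene ≈(390,247)), and the bush is clear behind it. Descending.

```bash
python3 -m jog '[[[0,3,0,0,0,0,-0.2],[0,4.5,0,0,0,0,-0.2],[0,4.5,0,0,0,0,-0.2],[0,4.5,0,0,0,0,-0.2]]]'
python3 -c "
from h import *
print(delta((.4255,.1465,.003),41))"
```

```text
clock: 3.2
eef_pos: [0.425, 0.143, 0.0157]
tool_rot: [-1.571, 0.0, 0.712]
force: [0.4, 0.5, 0.5]
opening: 0.051
(array([0.26, 1.26, 0.23]), array([-0. , -0.2, -0. ]))
```

```bash
python3 -m jog '[[[0.2,1.2,0.2,0,0,0,-0.2],[0.2,1.2,0.2,0,0,0,-0.2],[0.2,1.2,0.2,0,0,0,1],[0.2,1.2,0.2,0,0,0,1],[0.2,1.2,0.2,0,0,0,1],[0.2,1.2,0.2,0,0,0,1],[0.2,1.2,0.2,0,0,0,1],[0.2,1.2,0.2,0,0,0,1]]]' 40
```

```text
clock: 4.0
eef_pos: [0.4252, 0.1459, 0.0036]
tool_rot: [-1.571, -0.0, 0.712]
force: [-1.3, 0.8, 6.2]
opening: 0.0247
```

```bash
python3 -m jog '[[[0,-3,0,0,0,0,1],[0,-6,0,0,0,0,1],[0,-9,0,0,0,0,1],[0,-9,0,0,0,0,1],[0,-9,0,0,0,0,1]]]'
python3 -c "
from h import *
from plant import env
print(delta((.5285,.419,.09),41),delta((.5285,.419,.008),41))
s=env.snapshot('scene');cv2.imwrite('pics/d3.png',cv2.resize(s['frame'][130:270,300:480,::-1],None,fx=4,fy=4))
"
```

```text
clock: 4.5
eef_pos: [0.4253, 0.1458, 0.0935]
tool_rot: [-1.572, -0.001, 0.712]
force: [0.0, 0.0, -0.9]
opening: 0.0248
(array([25.66,  0.37, 13.93]), array([ 0. , -0.2,  0.1])) (array([25.65,  8.57, 13.94]), array([ 0. , -0.2,  0.1]))
```

View pics/d3.png

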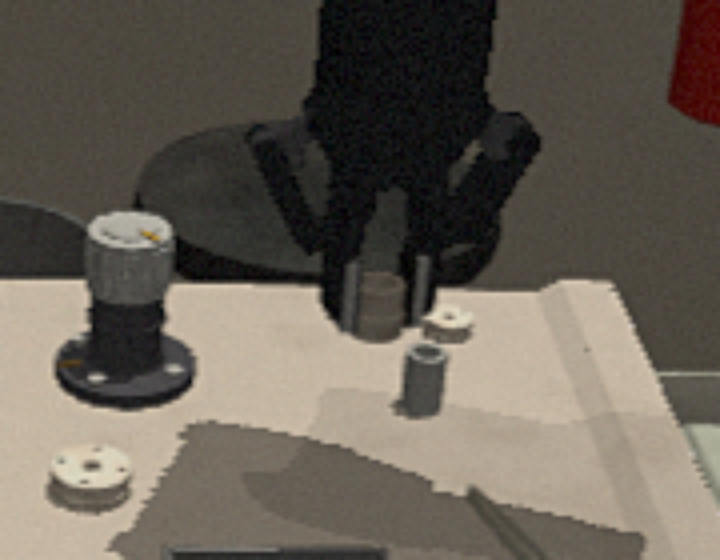

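The nut is held upright between the pads (scene ≈(394,207)). Carrying it to the nut tray.

```bash
python3 -m jog '[[[25.7,0.4,13.9,0,0,0,1],[25.7,0.4,13.9,0,0,0,1],[25.7,0.4,13.9,0,0,0,1],[25.7,0.4,13.9,0,0,0,1],[25.7,0.4,13.9,0,0,0,1],[25.7,0.4,13.9,0,0,0,1],[25.7,0.4,13.9,0,0,0,1],[25.7,0.4,13.9,0,0,0,1],[25.7,0.4,13.9,0,0,0,1],[25.7,0.4,13.9,0,0,0,1],[25.7,4.4,13.9,0,0,0,1],[25.7,4.4,13.9,0,0,0,1],[25.7,4.4,13.9,0,0,0,1]]]'
python3 -c "
from h import *
from plant import env
print(delta((.5285,.419,.008),41))
s=env.snapshot('top');cv2.imwrite('pics/d4.png',cv2.resize(s['frame'][140:280,140:320,::-1],None,fx=4,fy=4))
s=env.snapshot('scene');cv2.imwrite('pics/d5.png',cv2.resize(s['frame'][200:340,180:360,::-1],None,fx=4,fy=4))
"
```

```text
clock: 5.85
eef_pos: [0.5287, 0.4183, 0.0494]
tool_rot: [-1.571, 0.002, 0.712]
force: [0.2, 1.3, -0.1]
opening: 0.0248
(array([0.03, 4.14, 0.07]), array([-0. , -0.2, -0.1]))
```

View pics/d5.png

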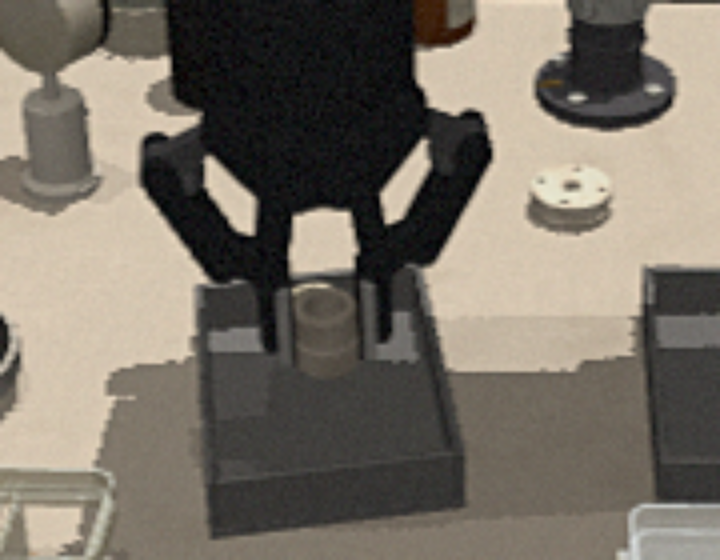

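The nut hangs centred over the tray at scene ≈(261,283), in front of the fixed nut. Lowering and releasing.

```bash
python3 -m jog '[[[0,2.5,0,0,0,0,1],[0,4.1,0,0,0,0,1],[0,4.1,0,0,0,0,1],[0,4.1,0,0,0,0,1],[0,4.1,0,0,0,0,0.1],[0,4.1,0,0,0,0,0.1],[0,4.1,0,0,0,0,0.1],[0,4.1,0,0,0,0,0.1],[0,1,0,0,0,0,0.1],[0,-4,0,0,0,0,0.1],[0,-5,0,0,0,0,-0.2],[0,-5,0,0,0,0,-0.2],[0,-5,0,0,0,0,-0.2]]]'
python3 -c "
from h import *
from plant import env
print(delta((.447,-.0273,.1),32),delta((.447,-.0273,.05),32))
s=env.snapshot('scene');cv2.imwrite('pics/d6.png',cv2.resize(s['frame'][200:340,180:360,::-1],None,fx=4,fy=4))
"
```

```text
clock: 7.25
eef_pos: [0.5284, 0.4187, 0.0984]
tool_rot: [-1.571, 0.001, 0.712]
force: [0.3, 0.3, -0.6]
opening: 0.0517
(array([-35.32,  -0.12, -28.44]), array([ 0. ,  8.8, -0.1])) (array([-35.31,   4.88, -28.44]), array([ 0. ,  8.8, -0.1]))
```

View pics/d6.png

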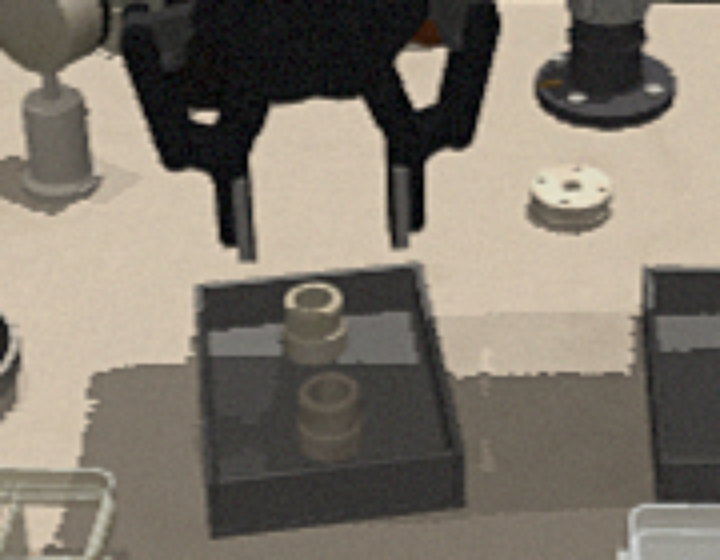

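The nut stands upright in its tray at scene ≈(262,304), beside the fixed one. Going to the disc.

```bash
python3 -m jog '[[[-35.3,-2,-28.4,0,8.8,0,-0.2],[-35.3,-2,-28.4,0,8.8,0,-0.2],[-35.3,-2,-28.4,0,8.8,0,-0.2],[-35.3,-2,-28.4,0,8.8,0,-0.2],[-35.3,-2,-28.4,0,8.8,0,-0.2],[-35.3,-2,-28.4,0,8.8,0,-0.2],[-35.3,-2,-28.4,0,8.8,0,-0.2],[-35.3,-2,-28.4,0,8.8,0,-0.2],[-35.3,-2,-28.4,0,8.8,0,-0.2],[-35.3,-2,-28.4,0,8.8,0,-0.2],[-35.3,-2,-28.4,0,8.8,0,-0.2],[-35.3,-2,-28.4,0,8.8,0,-0.2],[-35.3,2,-28.4,0,8.8,0,-0.2],[-35.3,5,-28.4,0,8.8,0,-0.2],[-35.3,5,-28.4,0,8.8,0,-0.2],[-35.3,5,-28.4,0,8.8,0,-0.2]]]'
python3 -c "
from h import *
from plant import env
print(delta((.447,-.0273,.002),32))
s=env.snapshot('scene');cv2.imwrite('pics/d7.png',cv2.resize(s['frame'][120:260,330:510,::-1],None,fx=4,fy=4))
"
```

```text
clock: 8.9
eef_pos: [0.4473, -0.0255, 0.0493]
tool_rot: [-1.57, 0.001, 0.561]
force: [0.0, 0.2, 0.4]
opening: 0.0511
(array([-0.11,  4.73, -0.14]), array([-0.1,  0.1, -0.1]))
```

View pics/d7.png

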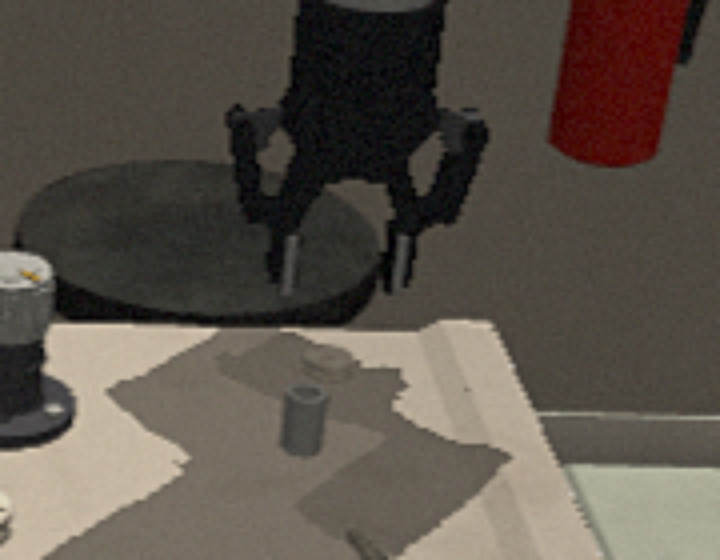

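The fingers are centred above the disc (scene ≈(412,211)) and the bush is clear. Descending and closing.

```bash
python3 -m jog '[[[-0.1,2.5,-0.1,0,0,0,-0.2],[-0.1,4.6,-0.1,0,0,0,-0.2],[-0.1,4.6,-0.1,0,0,0,-0.2],[-0.1,4.6,-0.1,0,0,0,-0.2],[-0.1,4.6,-0.1,0,0,0,1],[-0.1,4.6,-0.1,0,0,0,1],[-0.1,4.6,-0.1,0,0,0,1],[-0.1,4.6,-0.1,0,0,0,1],[-0.1,4.6,-0.1,0,0,0,1],[-0.1,4.6,-0.1,0,0,0,1]]]'
python3 -m jog '[[[0,-3,0,0,0,0,1],[0,-6,0,0,0,0,1],[0,-9,0,0,0,0,1],[0,-9,0,0,0,0,1]]]'
python3 -c "
from h import *
from plant import env
print(delta((.3786,.3184,.1),32),delta((.447,.25,.1),32),env.observe()['joint_pos'])
s=env.snapshot('scene');cv2.imwrite('pics/d8.png',cv2.resize(s['frame'][120:260,330:510,::-1],None,fx=4,fy=4))
"
```

```text
clock: 9.95
eef_pos: [0.4475, -0.0281, 0.0046]
tool_rot: [-1.572, -0.001, 0.559]
force: [-0.7, 0.5, 11.8]
opening: 0.0243
clock: 10.35
eef_pos: [0.4483, -0.0282, 0.0969]
tool_rot: [-1.575, -0.005, 0.559]
force: [-0.1, -0.7, -0.2]
opening: 0.0239
(array([12.47, -0.41, 33.08]), array([0.3, 0. , 0.3])) (array([14.64, -0.35, 23.66]), array([0.3, 0. , 0.3])) [-2.10071940e-01  4.59073623e-01  2.12012975e+00 -1.34013376e-04
  5.55928818e-01 -7.68954480e-01]
```

View pics/d8.png

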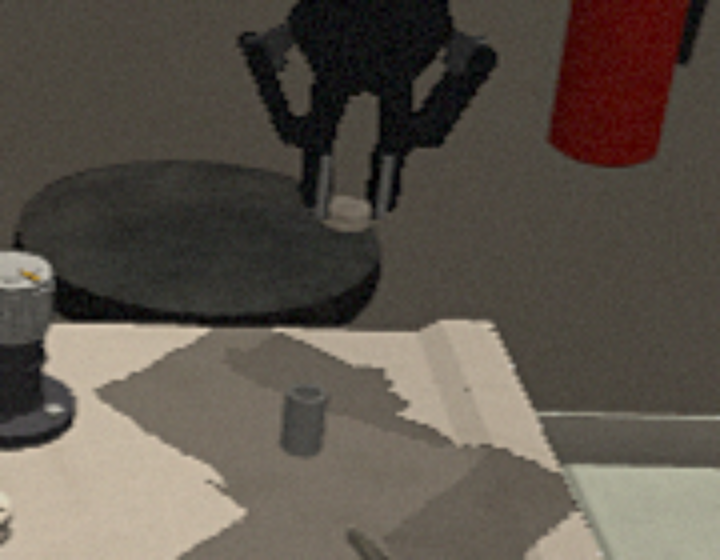

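The disc is held level at the finger tips (scene ≈(417,172)). Carrying it to the disc tray by way of (.447,.25).

```bash
python3 -m jog '[[[14.6,-0.4,23.7,0.3,0,0.3,1],[14.6,-0.4,23.7,0.3,0,0.3,1],[14.6,-0.4,23.7,0.3,0,0.3,1],[14.6,-0.4,23.7,0.3,0,0.3,1],[14.6,-0.4,23.7,0.3,0,0.3,1],[14.6,-0.4,23.7,0.3,0,0.3,1],[14.6,-0.4,23.7,0.3,0,0.3,1],[12.5,-0.4,33.1,0.3,0,0.3,1],[12.5,-0.4,33.1,0.3,0,0.3,1],[12.5,-0.4,33.1,0.3,0,0.3,1],[12.5,-0.4,33.1,0.3,0,0.3,1],[12.5,4,33.1,0.3,0,0.3,1],[12.5,4,33.1,0.3,0,0.3,1],[12.5,4,33.1,0.3,0,0.3,1]]]'
python3 -c "
from h import *
from plant import env
print(delta((.3786,.3184,.0088),32),env.observe()['tool_rot'])
s=env.snapshot('scene');cv2.imwrite('pics/d9.png',cv2.resize(s['frame'][200:340,290:470,::-1],None,fx=4,fy=4))
"
```

```text
clock: 11.8
eef_pos: [0.3779, 0.3178, 0.0531]
tool_rot: [-1.566, 0.008, 0.557]
force: [0.1, -0.1, -0.4]
opening: 0.024
(array([ 0.13,  4.43, -0.01]), array([-0.3, -0.1, -0.4])) [-1.56571735  0.00771787  0.55719907]
```

View pics/d9.png

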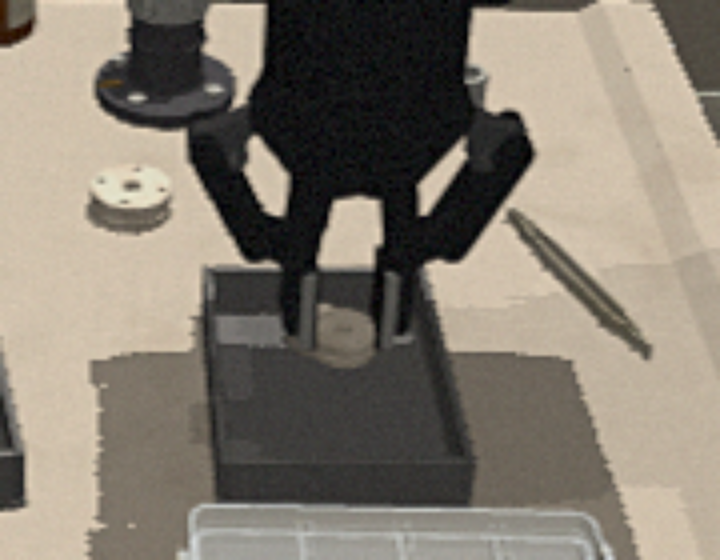

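The disc is over the free half of the disc tray (scene ≈(376,285)). Lowering it gently and releasing.

```bash
python3 -m jog '[[[0.1,2.5,0,-0.3,0,-0.4,1],[0.1,4,0,-0.3,0,-0.4,1],[0.1,4.2,0,-0.3,0,-0.4,1],[0.1,4.3,0,-0.3,0,-0.4,1],[0.1,4.3,0,-0.3,0,-0.4,1],[0.1,4.3,0,-0.3,0,-0.4,1]]]'
python3 -m jog '[[[0,0.05,0,0,0,0,0.1],[0,0.05,0,0,0,0,0.1],[0,0,0,0,0,0,0.1],[0,0,0,0,0,0,0.1],[0,-2,0,0,0,0,0.1],[0,-6,0,0,0,0,-0.2],[0,-10,0,0,0,0,-0.5],[0,-14,0,0,0,0,-1],[0,-15,0,0,0,0,-1],[0,-15,0,0,0,0,-1]]]'
python3 -c "
from h import *
from plant import env
print(delta((.50,.28,.16),60),delta((.5765,.1113,.16),90),env.observe()['tool_rot'])
s=env.snapshot('scene');cv2.imwrite('pics/d10.png',cv2.resize(s['frame'][170:340,200:460,::-1],None,fx=3,fy=3));np.savez('/tmp/s2.npz',**s)
s=env.snapshot('top');np.savez('/tmp/t2.npz',**s)
"
```

```text
clock: 12.45
eef_pos: [0.3784, 0.3197, 0.0112]
tool_rot: [-1.571, -0.003, 0.559]
force: [-0.2, 0.9, -0.6]
opening: 0.0242
clock: 13.45
eef_pos: [0.3782, 0.3197, 0.1616]
tool_rot: [-1.571, -0.005, 0.559]
force: [-0.1, 0.4, 0.0]
opening: 0.0854
(array([ 8.22,  0.2 , -9.82]), array([  0.1, -28. ,   0.3])) (array([  5.76,   0.19, -28.18]), array([  0.1, -58. ,   0.3])) [-1.57087795 -0.00496427  0.55894777]
```

View pics/d10.png

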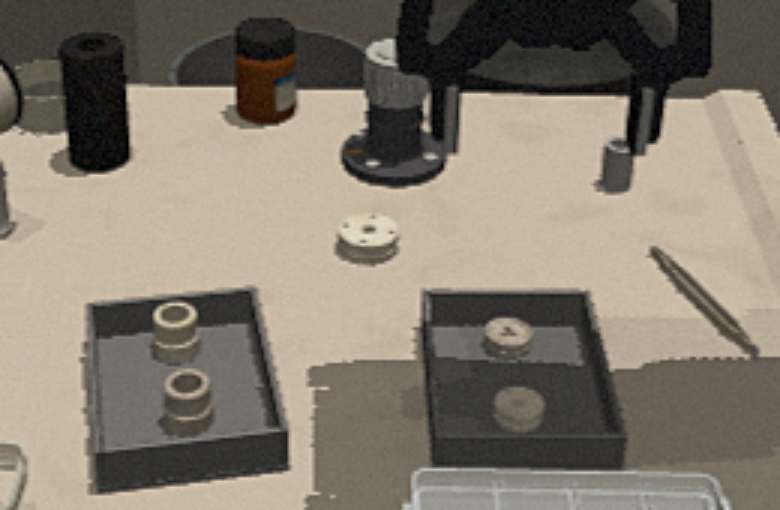

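Both parts lie in their trays: the nut at scene ≈(263,303), the disc at ≈(373,306). Next, the fully open gripper goes over the cap.

```bash
python3 -m jog '[[[5.8,0.2,-28.2,0,-58,0.3,-1],[5.8,0.2,-28.2,0,-58,0.3,-1],[5.8,0.2,-28.2,0,-58,0.3,-1],[5.8,0.2,-28.2,0,-58,0.3,-1],[5.8,0.2,-28.2,0,-58,0.3,-1],[5.8,0.2,-28.2,0,-58,0.3,-1],[5.8,0.2,-28.2,0,-58,0.3,-1],[5.8,0.2,-28.2,0,-58,0.3,-1],[5.8,0.2,-28.2,0,-58,0.3,-1],[5.8,0.2,-28.2,0,-58,0.3,-1],[5.8,0.2,-28.2,0,-58,0.3,-1],[5.8,0.2,-28.2,0,-58,0.3,-1],[5.8,0.2,-28.2,0,-58,0.3,-1]]]'
python3 -c "
from h import *
from plant import env
T=load('/tmp/t2.npz')
# cap centre refine: top cam bright disk, ortho z .0875
from h import ortho
for nm,S in (('t',T),):
  im=ortho(S,.535,.62,.07,.155,.0875,.0005); g=cv2.cvtColor(im,cv2.COLOR_RGB2GRAY)
  big=cv2.medianBlur(g,5); c=cv2.HoughCircles(big,cv2.HOUGH_GRADIENT,1,80,param1=80,param2=12,minRadius=42,maxRadius=50); print(c)
  if c is not None: print('cap xy',.62-c[0,0,1]*.0005,.155-c[0,0,0]*.0005,'r',c[0,0,2]*.0005)
  im=ortho(S,.525,.625,.06,.165,.009,.0005); g=cv2.medianBlur(cv2.cvtColor(im,cv2.COLOR_RGB2GRAY),5)
  c=cv2.HoughCircles(g,cv2.HOUGH_GRADIENT,1,150,param1=80,param2=12,minRadius=71,maxRadius=82); 
  if c is not None: print('foot xy',.625-c[0,0,1]*.0005,.165-c[0,0,0]*.0005,'r',c[0,0,2]*.0005)
print(delta((.5765,.1113,.0535),90),env.observe()['joint_pos'])
"
```

```text
clock: 14.85
eef_pos: [0.5763, 0.1115, 0.1585]
tool_rot: [-1.57, 0.004, 1.571]
force: [0.3, -0.7, 0.1]
opening: 0.0854
[[[88.5 86.5 43.6]]]
cap xy 0.57675 0.110750005 r 0.0218
foot xy 0.57774997 0.11175001 r 0.038200002
(array([ 0.02, 10.5 , -0.03]), array([-0. ,  0. , -0.2])) [ 0.08006922  0.51976804  1.73213317 -0.00444459  0.89063836 -1.48830963]
```

```bash
python3 -m jog '[[[0,4,-0.1,0,0,0,-1],[0,8,-0.1,0,0,0,-1],[0,10.5,-0.1,0,0,0,-1],[0,10.5,-0.1,0,0,0,-1],[0,10.5,-0.1,0,0,0,-1]]]' 40
python3 -m jog '[[[0,0,0,0,0,0,1],[0,0,0,0,0,0,1],[0,0,0,0,0,0,1],[0,0,0,0,0,0,1],[0,0,0,0,0,0,1],[0,0,0,0,0,0,1]]]' 60
python3 -c "
from h import *
from plant import env
o=env.observe();print(o['force'],o['ft_torque'],o['eef_pos'],np.degrees(o['tool_rot']))
s=env.snapshot('scene');cv2.imwrite('pics/e1.png',cv2.resize(s['frame'][130:250,270:430,::-1],None,fx=4,fy=4))
"
```

```text
clock: 15.35
eef_pos: [0.5776, 0.1108, 0.0539]
tool_rot: [-1.57, 0.004, 1.571]
force: [-0.0, -0.4, 0.1]
opening: 0.0855
clock: 15.95
eef_pos: [0.5779, 0.1108, 0.0547]
tool_rot: [-1.572, 0.003, 1.571]
force: [-1.4, 0.3, 6.6]
opening: 0.0438
[-1.4093591   0.25128995  6.6320162 ] [0.1382986  0.23814179 0.03131754] [0.57785611 0.1108013  0.05467718] [-90.05551465   0.18875036  90.01844593]
```

View pics/e1.png

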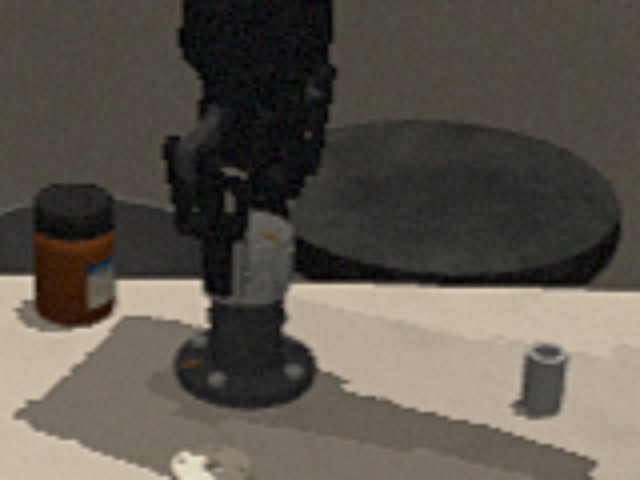

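The cap is gripped across its sides, below the visible brass bar (scene ≈(337,189)). Turning it clockwise in stages.

```bash
python3 -m jog '[[[0,0.01,0,0,8,0,1],[0,0.02,0,0,16,0,1],[0,0.03,0,0,24,0,1],[0,0.04,0,0,32,0,1],[0,0.05,0,0,40,0,1],[0,0.06,0,0,48,0,1],[0,0.07,0,0,56,0,1],[0,0.08,0,0,64,0,1],[0,0.09,0,0,72,0,1],[0,0.1,0,0,80,0,1],[0,0.11,0,0,88,0,1],[0,0.12,0,0,96,0,1],[0,0.12,0,0,96,0,1]]]' 70
cat > st.py <<'E'
from h import *
from plant import env
o=env.observe();print(o['force'].round(1),o['ft_torque'].round(3),o['eef_pos'].round(4),np.degrees(o['tool_rot']).round(1),np.degrees(o['joint_pos'][5]).round(1),o['opening'])
E
python3 st.py
```

```text
clock: 17.3
eef_pos: [0.5779, 0.1109, 0.0535]
tool_rot: [-1.574, -0.001, -0.109]
force: [-0.9, 1.3, 8.5]
opening: 0.0435
[-0.9  1.3  8.5] [ 0.208  0.272 -0.064] [0.5779 0.1109 0.0535] [-90.2  -0.1  -6.3] 11.0 0.0434574576223108
```

```bash
python3 -c "
from h import *
from plant import env
s=env.snapshot('scene');cv2.imwrite('pics/e2.png',cv2.resize(s['frame'][150:240,290:390,::-1],None,fx=6,fy=6,interpolation=cv2.INTER_CUBIC))
"
python3 -m jog '[[[0,0.005,0,0,4,0,1],[0,0.01,0,0,8,0,1],[0,0.02,0,0,12,0,1],[0,0.02,0,0,16,0,1],[0,0.02,0,0,16,0,1]]]'; python3 st.py
```

```text
clock: 17.85
eef_pos: [0.5779, 0.1109, 0.0533]
tool_rot: [-1.573, -0.002, -0.386]
force: [-1.3, 1.0, 7.9]
opening: 0.0436
[-1.3  1.   7.9] [ 0.222  0.28  -0.06 ] [0.5779 0.1109 0.0533] [-90.1  -0.1 -22.1] 26.9 0.04360117260776375
```

View pics/e2.png

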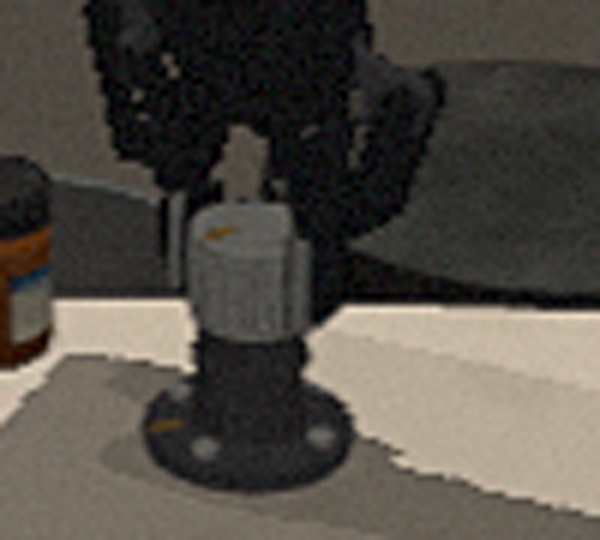

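The cap turned with the grip: its bar is at scene ≈(327,189) and close to the foot bar's direction at ≈(318,221). Now in fine steps, watching the torque.

```bash
python3 -m jog '[[[0,0,0,0,2,0,1],[0,0.01,0,0,4,0,1],[0,0.01,0,0,4,0,1]]]' >/dev/null; python3 st.py; python3 -m jog '[[[0,0,0,0,2,0,1],[0,0,0,0,4,0,1],[0,0,0,0,4,0,1]]]' >/dev/null; python3 st.py;  python3 -m jog '[[[0,0,0,0,1.5,0,1],[0,0.01,0,0,3,0,1],[0,0.01,0,0,3,0,1]]]'>/dev/null; python3 st.py
```

```text
[-1.3  0.7  9. ] [ 0.267  0.359 -0.017] [0.5779 0.1109 0.0533] [-90.1  -0.1 -26.1] 30.8 0.0435162437707879
[-1.   0.7  8. ] [0.314 0.303 0.3  ] [0.5779 0.1109 0.0532] [-90.1  -0.1 -30. ] 34.8 0.043844790213273
[-1.6  1.   8.9] [0.311 0.355 1.373] [0.5779 0.1109 0.0532] [-90.2  -0.2 -32.8] 37.7 0.04338011745571805
```

Torque climbs to 1.4 N m near yaw −33°, which looks like the stop. I'll confirm with a picture, then unload and see where the torque vanishes, to detect slip.

```bash
python3 -c "
from h import *
from plant import env
s=env.snapshot('scene');cv2.imwrite('pics/e3.png',cv2.resize(s['frame'][150:240,290:390,::-1],None,fx=6,fy=6,interpolation=cv2.INTER_CUBIC));np.savez('/tmp/s3.npz',**s)
"
python3 -m jog '[[[0,0,0,0,1.5,0,1],[0,0,0,0,1.5,0,1]]]'>/dev/null; python3 st.py;python3 -m jog '[[[0,0,0,0,-1.5,0,1],[0,0,0,0,-1.5,0,1]]]'>/dev/null; python3 st.py;python3 -m jog '[[[0,0,0,0,-1.5,0,1],[0,0,0,0,-1.5,0,1]]]'>/dev/null; python3 st.py;python3 -m jog '[[[0,0,0,0,-1.5,0,1],[0,0,0,0,-1.5,0,1]]]'>/dev/null; python3 st.py
```

```text
[-1.9  1.1  9.5] [0.337 0.282 1.909] [0.5779 0.1109 0.0532] [-90.2  -0.2 -34.3] 39.1 0.04350753030465957
[-1.8  1.5  9. ] [0.337 0.341 1.398] [0.5779 0.1109 0.0532] [-90.2  -0.2 -32.7] 37.6 0.043105386292140016
[-1.5  1.3  9.9] [0.303 0.304 0.875] [0.5779 0.1109 0.0532] [-90.1  -0.2 -31.3] 36.1 0.04376602425773529
[-1.3  0.7  9.2] [0.232 0.341 0.32 ] [0.5779 0.1108 0.0532] [-90.1  -0.2 -29.9] 34.7 0.04368316050873388
```

View pics/e3.png

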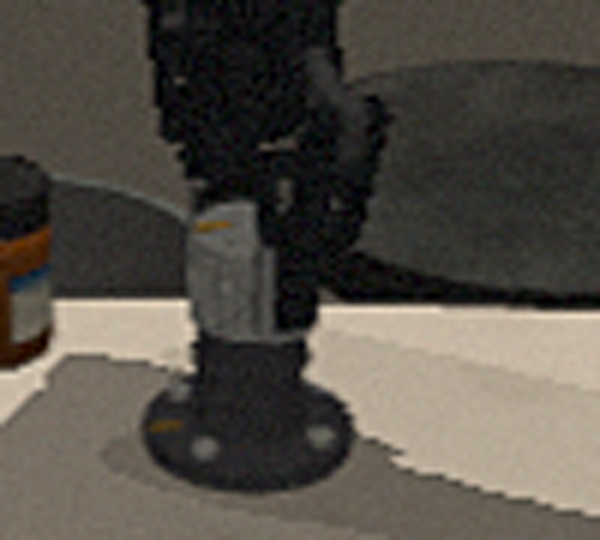

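The bars are parallel (cap bar at scene ≈(325,188), foot bar ≈(318,221)). The torque falls back along the same line, so the grip didn't slip. The stop sits at yaw ≈ −29.1°; backing off 90° means going to yaw ≈ 61.2°.

```bash
python3 -m jog '[[[0,-0.01,0,0,-7,0,1],[0,-0.02,0,0,-14,0,1],[0,-0.03,0,0,-21,0,1],[0,-0.03,0,0,-28,0,1],[0,-0.04,0,0,-35,0,1],[0,-0.05,0,0,-42,0,1],[0,-0.06,0,0,-49,0,1],[0,-0.07,0,0,-56,0,1],[0,-0.08,0,0,-63,0,1],[0,-0.08,0,0,-70,0,1],[0,-0.09,0,0,-77,0,1],[0,-0.1,0,0,-84,0,1],[0,-0.11,0,0,-88,0,1],[0,-0.11,0,0,-91.2,0,1],[0,-0.11,0,0,-91.2,0,1],[0,-0.11,0,0,-91.2,0,1]]]'; python3 st.py
python3 -c "
from h import *
from plant import env
for n in('scene','top'):
  s=env.snapshot(n);np.savez('/tmp/f_%s.npz'%n,**s)
S=load('/tmp/f_scene.npz');T=load('/tmp/f_top.npz')
cv2.imwrite('pics/e4.png',cv2.resize(S['frame'][150:240,290:390,::-1],None,fx=6,fy=6,interpolation=cv2.INTER_CUBIC))
cv2.imwrite('pics/e5.png',S['frame'][:,:,::-1]);
im=ortho(S,.54,.615,.075,.15,.087,.00015);cv2.imwrite('pics/e6.png',np.clip(im[:,:,::-1]*2.,0,255).astype(np.uint8))
"
```

```text
clock: 21.2
eef_pos: [0.5779, 0.1108, 0.0543]
tool_rot: [-1.573, 0.002, 1.069]
force: [-1.6, 1.3, 10.0]
opening: 0.0434
[-1.6  1.3 10. ] [0.167 0.34  0.13 ] [0.5779 0.1108 0.0543] [-90.1   0.1  61.2] -56.5 0.043433859652330216
```

View pics/e4.png

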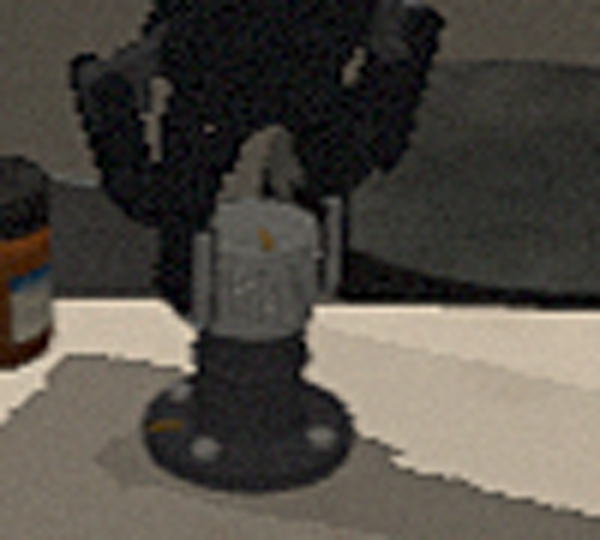

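View pics/e5.png

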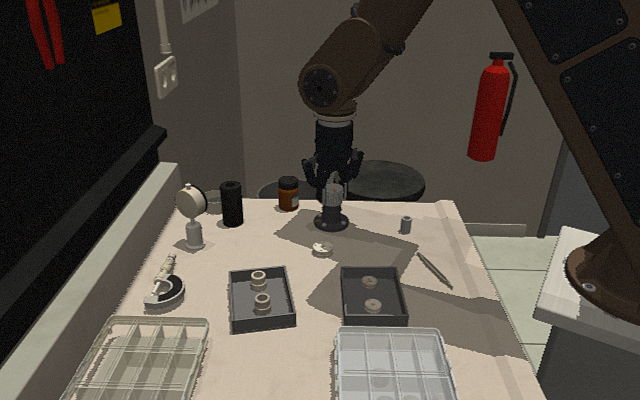

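View pics/e6.png

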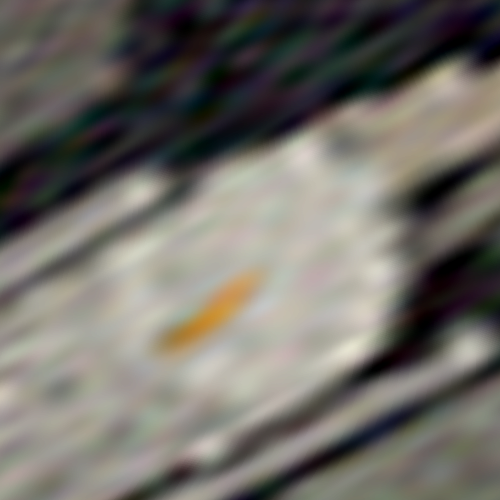

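The final view shows:
- **Cap:** its bar, at scene ≈(334,190), is square to the foot bar. In the rectified picture it reads about 128°, against 133° expected.
- **Trays:** each holds a matching pair.
- **Bystanders:** the bush (406,225), jar, cylinder and large disc look unmoved.

The cap is still held. Handing in.

```bash
python3 -c "
from plant import env
print(env.close_job())"; python3 st.py
```

```text
the job is handed in; nothing more can be done
None
the job is handed in; nothing more can be done
```

I sorted both parts, screwed the cap down to its stop, backed it off a quarter turn, and handed in at about 21 s with the cap still gripped at 70 N.

- **Parts:** The nut stands upright in the tray with the other nut. The 27 mm disc lies flat in the tray with the other disc, after dropping about 2 mm when released. The last picture shows both in place.
- **Stop:** The cap bottomed out at about 119° clockwise. Torque then rose to 1.9 N m and fell back along the same line, so the grip did not slip. The cap and foot bars were parallel there.
- **Back-off:** The tool turned 90.3° anticlockwise from the stop. The small extra allows for twist in the grip.
- **Disagreements:** The rectified picture puts the cap bar at about 85° from the foot bar, not 90°. I trusted the torque and tool readings, because that view is coarse and skewed. The small leftover moment at the end (0.13 N m) had the opposite sign to thread friction; I put that down to sensor bias and a slightly off-centre grip.
- **Bystanders:** The bush, jar, cylinder and large disc look unmoved. I checked them by eye and did not re-measure them.

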